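# Square a small solar panel into the corner of the wiring jig

### The job

The small solar panel lies loose on the plywood jig board and has to be squared up for wiring. Pick up the wooden push block by its upright grip and nudge the panel with the block's foot, never touching the panel with the gripper or arm, until the panel touches both metal fences, snug in their corner. Then stand the push block upright back on the bench where you took it and let go.

Things in the scene. Friction and masses are not known exactly. Their poses are not given: they have to be found in the camera images.
- push_block: Loose pale wood push block, 0.12 kg, standing on the bench: foot 60 x 60 mm, 20 mm high; on its middle a square upright grip post 26 x 26 mm, top 92 mm above the underside. All sides parallel to its x and y. Origin: centre of the foot's underside; z up. A plain offcut without a grip and a screw jar (up to 55 mm high) stand near it, in any order.
- panel: Small loose solar panel lying on the jig board, cells up: 110 mm along its x, 80 mm along its y, 12 mm thick, aluminium frame, about 0.2 kg. Origin: centre of its underside; z up. Starts with its centre 30 to 60 mm short of the seat in jig x and in y, turned up to 10 degrees to the board. (A larger panel, 190 x 150 mm, lies elsewhere and is not meant.)
- jig: Jig board fixed on the bench: plywood 300 mm along x, 260 along y, 12 thick; two straight aluminium fences, 18 mm wide, standing 18 mm above the board, along its far (+x) edge, inner face at x = +132 mm, and its left (+y) edge, inner face at y = +112 mm, make a square corner. Its -x and -y edges are open. Origin: centre of the underside; z up. Turned up to 15 degrees.
- seat (a point): Point on top of the jig board at x = +77, y = +72, z = +12 mm of the jig, axes as the jig's: where the panel's origin lies when the panel touches both fences, its long side (x) along the jig's x.
Mind the look-alikes: they are no part of the job. What is shaped like the push_block but black is not meant.

How it is judged:
By the outcome, as a careful person would: the job done as asked, in the order asked, and still so for the second after the job is handed in, with the robot touching nothing.
It also fails if it takes over 51 s, if anything falls off the work surface, if the arm or the gripper's body presses on something with over 40 N, if the wrist force passes 120 N, or if a joint passes its speed limit or range.

### The arm

A 6-joint arm with a two-finger parallel gripper is mounted at the origin on the work surface. World frame = base frame: x ahead of the robot, y to its left, z up, the work surface at z = 0. Lengths are in m, angles in rad, forces in N, time in s.
With the tool pointing down it reaches from about 0.275 to 0.85 m from the base axis. Payload 5.2 kg.
Tool frame: the origin (TCP) lies midway between the tips of the shut fingers; the grasp point (between the pads) lies 19 mm behind it; y points along the fingers, z is the direction in which the jaws open and shut, and the axes are right-handed (so a half turn about y gives the same grasp; the last joint's range is limited). The gripper opens to 85 mm and grips with 20 to 120 N. Pads are 22 mm wide; open, the fingers measure 114 mm over their backs; the gripper's body (76 mm by 85 mm) begins 54 mm behind the grasp point. The pads swing forward as they close: fully open they stand 13 mm farther back than shut.
Start: joints at [1.018, 0.259, 1.535, -0, 1.348, -0.203], TCP at [0.188, 0.517, 0.231] pointing down, gripper open.
Joint ranges: [-3.14, 3.14], [-0.91, 2.08], [0.19, 2.58], [-1.22, 4.36], [0.22, 2.71], [-3.12, 3.12]. Speed limits (rad/s): [2.57, 2.57, 3.14, 3.14, 3.14, 3.14].

### API

Orientations are given as [roll, pitch, yaw] about the fixed x, y, z axes, in that order (R = Rz(yaw) Ry(pitch) Rx(roll)).
In Python, from cell import * gives the robot as it stands.
- The arm moves only by the tool arm_command, never from a script. Its argument "plan" is a list of rows, each a list of 2 entries, a list of its own where there are three numbers: the shift along the tool's x, y, z in mm, then the turn, a rotation vector about the tool's x, y, z in degrees. A call has 1 to 8 rows; each row shifts and turns the commanded pose from where the row before left it, along the tool's axes as they then stand; what a row does not reach is not made up. A row lasts 1/12 s, in which the tool goes at most 41.7 mm and 7.16 degrees, less where a joint would pass 70% of its speed; a pose out of reach is approached as far as the arm can. A call with a gripper value outside its range is refused whole. "jaw" is the finger opening in mm, from 0 to 85.4, set as the call begins (left out, the last holds). The fingers move at their own pace and stop on an object; "grip_force" is the grip in N (left out, the last holds). Time passes only in rows, so rows that do not move let the fingers close. It gives the time, the measured TCP pose, the force and the opening at its end, in the units of the state.
- state(): the state, without advancing time (a new reading comes with each control period).
- snapshot(name): name is "scene" or "side" or "wrist"; returns (picture, depth): 480x640x3 uint8, blue, green, red; 480x640 float32, m along the optical axis (not along the pixel's ray), 0 where there is no reading.
- camera_model(name): a dict with "mtx" (3x3 intrinsics, pixels), "extrinsics" (4x4, takes a point from camera to world coordinates). Camera axes: x right, y down, z forward; pixel columns grow to the right and rows downward; lengths in m; the calibration is good to about 2 mm. A picture is of the moment at which its call begins: read the wrist's pose just before it. camera_model takes no time and is no camera call; for the wrist camera it gives the pose at the moment of the call.
- close_job(): hands the job in, once; it reports no verdict.
Trained networks look in the newest picture that a camera, given by its name, has taken for a name from the list of things; names that differ only in an ending like _2 or _b are one class to them, and where a whole thing is asked for, a point or a joint stands for the part that bears it (a point fixed in the world has none). Each returns a list of dicts, best first, with "confidence" (0 to 1); they miss things now and then, are a little off and sometimes report something else, mostly with a low value. They report only what shows in the picture. A call takes as long as a camera call. They do not tell look-alikes from the thing itself.
- search_frame(camera, thing): "at" ([row, column] in pixels, amid what is visible of it).
- mark_of(camera, thing): "at" ([row, column] in pixels: a listed point, or the origin of a listed thing).
The state is a dict: "time": time; "joint_pos": joint angles; "qd": joint speeds; "joint_torque": joint torques, N m; "tcp_pos": TCP position; "tool_rot": TCP orientation; "force": force on the tool from outside, world axes, zero at the start; "wrist_torque": the same for the moment, N m; "grip_width": opening from 0.0 (shut) to 1.0 (fully open).
Only numpy, scipy, OpenCV 4.12 (cv2) and the standard library are available. Lean on these libraries where they do the work, as an engineer would, in place of code of your own. Each camera call takes 0.05 s, during which the arm holds its last target. There are 200 camera calls.

## Working session

There is one attempt and no reset: what is moved stays moved. The work goes in short steps, Python scripts to look and compute and a tool call to move; the robot and the scene stay as the last step left them, time stands still between calls to the robot, and variables do not carry over. Pictures are saved under pics/ and viewed, about 8 in all and at most 12, crops included, and the job is handed in when it is done.

Besides the shell and the picture viewer there is one more tool, called after "Call:" in YAML: its name, and indented under it one key for each argument. arm_command: Moves the arm, as the interface text tells. Its arguments: {"type":"object","properties":{"plan":{"type":"array","items":{"type":"array"}},"jaw":{"type":"number"},"grip_force":{"type":"number"}},"required":["plan"]}

```bash
mkdir -p pics; ls; cat > h.py <<'E'
from cell import *
import numpy as np, cv2
from scipy.spatial.transform import Rotation as R
def cloud(name):
    im,d=snapshot(name); c=camera_model(name); K=np.array(c["mtx"]);T=np.array(c["extrinsics"])
    v,u=np.mgrid[0:480,0:640]
    p=np.stack([(u-K[0,2])/K[0,0]*d,(v-K[1,2])/K[1,1]*d,d],-1)@T[:3,:3].T+T[:3,3]
    p[d==0]=np.nan
    return im,p
E
python3 - <<'E'
from h import *
s=state();print(s)
for n in("scene","side"):
    im,p=cloud(n);cv2.imwrite(f"pics/{n}0.png",im);np.save(f"{n}0.npy",p)
    c=camera_model(n);print(n,np.round(np.array(c["extrinsics"]),3).tolist(),c["mtx"])
    for t in("push_block","panel","jig","seat"):
        for f in (search_frame,mark_of):
            for r in f(n,t)[:3]:
                a=np.clip(np.round(r["at"]).astype(int),0,[479,639]);print(n,t,f.__name__,a,round(r["confidence"],2),np.round(p[a[0],a[1]],3))
E
```

```text
pics
{'time': 0.0, 'joint_pos': array([ 1.01817926e+00,  2.59360504e-01,  1.53609137e+00, -1.05265197e-05,
        1.34802069e+00, -2.02777490e-01]), 'qd': array([-5.61813713e-04, -7.76433715e-04, -4.37986132e-04, -2.51405280e-03,
        9.39426156e-05,  1.02171680e-03]), 'joint_torque': array([ 1.86684956e-03, -4.46017992e+01, -2.90574127e+01, -2.24146170e-04,
        1.15309274e-02,  1.94572175e-05]), 'tcp_pos': array([0.18819192, 0.51622799, 0.23046196]), 'tool_rot': array([-1.57263979e+00,  3.68544395e-04, -3.49837577e-01]), 'force': array([-0.49591699, -0.37281393, -0.25003723]), 'wrist_torque': array([ 0.00013243,  0.00666691, -0.00144883]), 'grip_width': 0.9977728310184715}
scene [[-0.878, 0.246, -0.411, 0.85], [0.478, 0.488, -0.73, 0.564], [0.021, -0.837, -0.546, 0.505], [0.0, 0.0, 0.0, 1.0]] [[497.48056705   0.         318.47236234]
 [  0.         497.48056705 246.67886317]
 [  0.           0.           1.        ]]
scene push_block call [208 360] 0.69 [ 0.355 -0.152  0.034]
scene push_block call [180 315] 0.6 [ 0.383 -0.289  0.041]
scene push_block call [222 299] 0.83 [ 0.
[... 744 characters left out ...]
de push_block call [379 274] 0.93 [ 0.379 -0.322  0.036]
side push_block call [316 240] 0.76 [ 0.349 -0.178  0.035]
side push_block call [321 316] 0.68 [ 0.455 -0.222  0.039]
side push_block call [333 316] 0.77 [ 0.453 -0.227  0.021]
side push_block call [390 276] 0.62 [ 0.38  -0.324  0.018]
side push_block call [328 239] 0.58 [ 0.345 -0.187  0.02 ]
side panel call [208 318] 0.64 [0.538 0.161 0.025]
side panel call [210 319] 0.92 [0.539 0.155 0.023]
side jig call [221 312] 0.96 [0.52  0.133 0.012]
side jig call [221 314] 0.75 [0.523 0.131 0.012]
side seat call [222 312] 0.8 [0.519 0.128 0.012]
side seat call [208 319] 0.47 [0.541 0.162 0.024]
side seat call [195 336] 0.62 [0.589 0.216 0.023]
```

View pics/scene0.png

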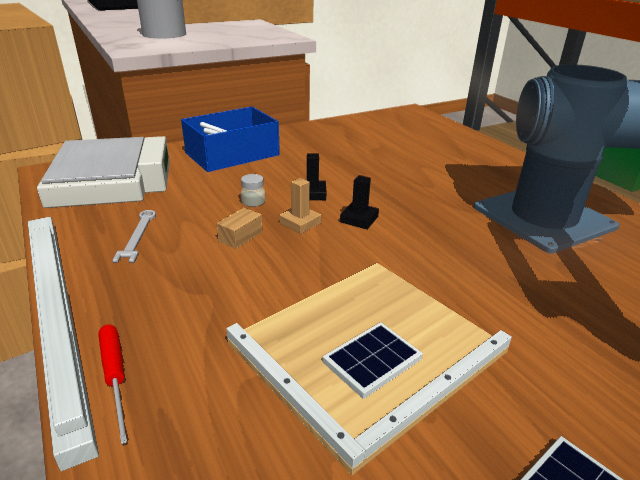

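View pics/side0.png

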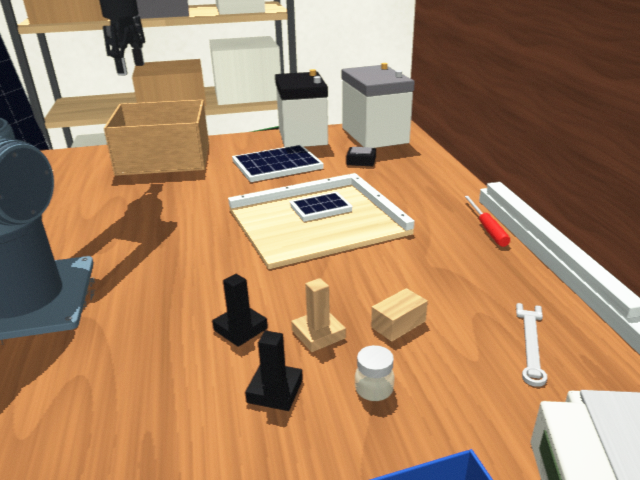

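Scene view: the pale push block is at about (row 205, col 300). Two black ones are at (175, 315) and (200, 360), the offcut at (228, 240) and the jar at (190, 252). In the side view the pale block is at (316, 318). Only that one is pale and has a grip. Next I'll fit the poses and make the confirming crop.

```bash
cat >> h.py <<'E'
def rect(q):
    (c,s,a)=cv2.minAreaRect((q*1000).astype(np.float32)); return np.round(c,1),np.round(s,1),round(a,2)
def pick(p,c,r,z0,z1):
    m=(np.hypot(p[...,0]-c[0],p[...,1]-c[1])<r)&(p[...,2]>z0)&(p[...,2]<z1); return m
def clean(im,m,k=2):
    m=cv2.morphologyEx(m.astype(np.uint8),cv2.MORPH_OPEN,np.ones((k,k)));n,l,st,_=cv2.connectedComponentsWithStats(m)
    return l==1+np.argmax(st[1:,4]) if n>1 else m>0
E
python3 - <<'E'
from h import *
for n in("scene","side"):
    im=cv2.imread(f"pics/{n}0.png");p=np.load(f"{n}0.npy")
    print(n)
    for nm,c,r,z0,z1 in(("table",(.5,-.05),.04,-.02,.02),("foot",(.46,-.215),.07,.014,.026),("post",(.46,-.215),.05,.03,.085),("posttop",(.46,-.215),.05,.088,.097),("panel",(.548,.173),.09,.019,.030),("fence",(.55,.15),.25,.0265,.034),("board",(.55,.13),.25,.008,.016)):
        m=pick(p,c,r,z0,z1)
        m=clean(im,m)
        q=p[m];print(nm,len(q),rect(q[:,:2]) if len(q) else 0,np.round(np.median(q[:,2]),4) if len(q) else 0)
im=cv2.imread("pics/scene0.png");a=cv2.resize(im[140:260,200:400],None,fx=4,fy=4,interpolation=cv2.INTER_CUBIC);cv2.imwrite("pics/crop1.png",a)
E
```

```text
scene
table 946 (array([505.4, -48.3]), array([74. , 69.3]), 52.2) nan
foot 416 (array([ 451.7, -204.8]), array([82.9, 57.4]), 19.29) nan
post 454 (array([ 426.1, -239.3]), array([136.9,  32. ]), 45.38) 0.0554
posttop 112 (array([ 462.5, -201.7]), array([27. , 24.2]), 23.04) 0.0914
panel 3817 (array([545.4, 184.5]), array([120.5,  78.8]), 10.93) nan
fence 5502 (array([524.8, 143.1]), array([334.1, 258. ]), 13.18) nan
board 17892 (array([529.2, 141.8]), array([281.9, 237.6]), 12.04) nan
side
table 707 (array([nan, nan]), array([0., 0.]), 0.0) nan
foot 828 (array([ 465.7, -205.6]), array([71.6, 59.2]), 18.93) nan
post 700 (array([ 470.5, -161.6]), array([128.4,  25.4]), 73.85) nan
posttop 225 (array([ 473. , -153.5]), array([142.2,  31.4]), 77.09) 0.0917
panel 992 (array([551.9, 181.1]), array([120.2,  79.2]), 10.8) nan
fence 1108 (array([579.6, 223.9]), array([195.3, 388. ]), 59.5) nan
board 7357 (array([531.1, 148.1]), array([311.6, 241.3]), 14.58) nan
```

View pics/crop1.png

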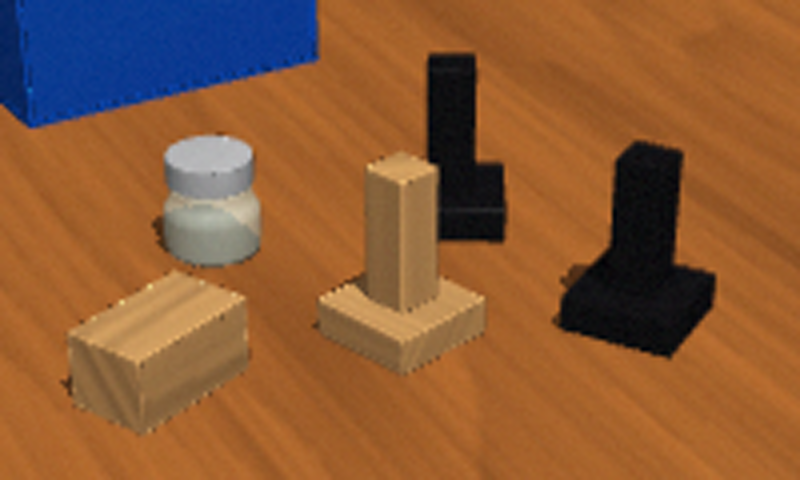

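Crop confirms it: the centre item is the pale block with grip, the offcut is left, the jar behind, and the black ones are on the right. I'll refine the fits and get the neighbours' clearances.

```bash
python3 - <<'E'
from h import *
P=[]
for n in("scene","side"):
    im=cv2.imread(f"pics/{n}0.png");p=np.load(f"{n}0.npy")
    print(n)
    def top(nm,c,r,z0,z1,k=3):
        m=clean(im,pick(p,c,r,z0,z1),k); q=p[m];
        if len(q): print(nm,len(q),rect(q[:,:2]),np.round(np.median(q[:,2]),4))
    top("posttop",(.462,-.202),.035,.087,.097)
    top("foot",(.462,-.202),.05,.014,.026)
    top("panel",(.548,.183),.085,.0205,.027)
    top("jar",(.46,-.29),.06,.05,.06);top("offcut",(.54,-.2),.06,.03,.05)
    top("blk1",(.36,-.15),.05,.085,.1);top("blk2",(.39,-.28),.05,.085,.1)
    m=pick(p,(.55,.15),.27,.0265,.033)
    q=p[m]
    # fence fit: rotate by angle, histogram
    best=max(((np.sum(np.histogram((q[:,:2]@R.from_euler('z',a,degrees=True).as_matrix()[:2,:2])[:,0]*1000,np.arange(200,900,1))[0].astype(float)**2)+np.sum(np.histogram((q[:,:2]@R.from_euler('z',a,degrees=True).as_matrix()[:2,:2])[:,1]*1000,np.arange(-200,500,1))[0].astype(float)**2)),a) for a in np.arange(0,30,.25))
    a=best[1];g=q[:,:2]@R.from_euler('z',a,degrees=True).as_matrix()[:2,:2]*1000
    hx,ex=np.histogram(g[:,0],np.arange(200,900,2));hy,ey=np.histogram(g[:,1],np.arange(-200,500,2))
    print("fence ang",a);t=hx.max()*.35;print("x",[(int(e),int(h)) for e,h in zip(ex,hx) if h>t]);t=hy.max()*.35;print("y",[(int(e),int(h)) for e,h in zip(ey,hy) if h>t])
E
```

```text
scene
posttop 113 (array([ 462.9, -203.5]), array([27.6, 27. ]), 25.46) 0.0918
foot 405 (array([ 461.7, -203. ]), array([62.1, 61.7]), 17.87) 0.02
panel 3693 (array([549.6, 184.1]), array([112.4,  81.2]), 10.9) 0.0249
jar 75 (array([ 500.4, -320.9]), array([39.8, 17.3]), 57.3) 0.0548
offcut 415 (array([ 578.7, -212.9]), array([60.4, 47.5]), 25.93) 0.04
blk1 127 (array([ 348.9, -162.7]), array([28.1, 25.9]), 35.35) 0.0917
blk2 96 (array([ 381.5, -304.7]), array([29.2, 23.5]), 61.86) 0.0916
fence ang 11.0
x [(686, 235), (688, 283), (690, 269), (692, 263), (694, 272), (696, 283), (698, 285), (700, 266), (702, 467)]
y [(158, 295), (160, 318), (162, 299), (164, 315), (166, 311), (168, 330), (170, 327), (172, 326), (174, 500)]
side
posttop 232 (array([ 460.1, -206.9]), array([27.1, 27.7]), 19.99) 0.0918
foot 825 (array([ 460.3, -205.8]), array([61.5, 62.4]), 19.5) 0.0199
panel 934 (array([546.9, 183.7]), array([111.7,  85.8]), 9.67) 0.0243
jar 225 (array([ 498.5, -323.2]), array([40. , 17.7]), 48.43) 0.0549
offcut 810 (array([ 577.5, -214.9]), array([62. , 47.4]), 26.63) 0.0396
blk1 265 (array([ 346.4, -165.4]), array([27.3, 29. ]), 36.76) 0.0917
blk2 363 (array([ 379.9, -307.4]), array([28. , 26.5]), 63.09) 0.0917
fence ang 11.5
x [(682, 59), (684, 80), (686, 45), (688, 66), (690, 45), (692, 50), (694, 60), (696, 54), (698, 47)]
y [(150, 60), (152, 83), (154, 95), (156, 65), (158, 48), (160, 49), (162, 53), (164, 40), (166, 50), (168, 44)]
```

Call:
arm_command:
  plan:
    - [[30,0,0],[0,0,0]]
    - [[30,0,0],[0,0,0]]
    - [[30,0,-25],[0,0,0]]
    - [[30,0,-30],[0,0,0]]
    - [[30,0,-30],[0,0,0]]
    - [[30,0,-30],[0,0,0]]
    - [[30,0,-30],[0,0,0]]
    - [[25,-10,-30],[0,0,0]]

```text
time: 1.57
tcp_pos: [0.3479, 0.2722, 0.24]
tool_rot: [-1.573, 0.002, -0.35]
force: [0.6, 0.4, 0.3]
grip_width: 0.998
```

Call:
arm_command:
  plan:
    - [[21,0,-32],[0,0,0]]
    - [[21,0,-32],[0,0,0]]
    - [[21,0,-32],[0,0,0]]
    - [[21,0,-32],[0,0,0]]
    - [[21,0,-32],[0,0,0]]
    - [[21,0,-32],[0,0,0]]
    - [[21,0,-32],[0,0,0]]
    - [[21,0,-32],[0,0,0]]

```text
time: 2.23
tcp_pos: [0.4181, -0.0255, 0.2416]
tool_rot: [-1.571, -0.001, -0.35]
force: [0.8, 1.0, 0.8]
grip_width: 0.998
```

Call:
arm_command:
  plan:
    - [[0,0,0],[0,-6.5,0]]
    - [[0,0,0],[0,-6.5,0]]
    - [[0,0,0],[0,-6.5,0]]
    - [[0,0,0],[0,-6.5,0]]
    - [[0,0,0],[0,-6.5,0]]
    - [[0,0,0],[0,-6.5,0]]
    - [[0,0,0],[0,0,0]]

```text
time: 2.82
tcp_pos: [0.4181, -0.0236, 0.2414]
tool_rot: [-1.571, -0.0, 0.335]
force: [-0.3, -0.6, 0.5]
grip_width: 1.0
```

Call:
arm_command:
  plan:
    - [[-3,0,-31],[0,0,0]]
    - [[-3,0,-31],[0,0,0]]
    - [[-3,0,-31],[0,0,0]]
    - [[-3,0,-31],[0,0,0]]
    - [[-3,0,-31],[0,0,0]]
    - [[-3,0,-30],[0,0,0]]
    - [[0,0,0],[0,0,0]]
  jaw: 60

```text
time: 3.4
tcp_pos: [0.4623, -0.2096, 0.2411]
tool_rot: [-1.574, 0.0, 0.324]
force: [0.6, -0.8, -0.3]
grip_width: 0.704
```

```bash
python3 - <<'E'
from h import *
s=state();print(s["tcp_pos"],s["tool_rot"])
im,p=cloud("wrist");cv2.imwrite("pics/w1.png",im);print(np.round(camera_model("wrist")["extrinsics"],3).tolist())
for nm,z0,z1,r in(("posttop",.087,.097,.035),("foot",.014,.026,.055)):
    m=clean(im,pick(p,(.461,-.205),r,z0,z1),3);q=p[m];print(nm,len(q),rect(q[:,:2]) if len(q) else 0)
E
```

```text
[ 0.46227752 -0.20956195  0.24108939] [-1.57376271e+00  6.44168132e-05  3.23681884e-01]
[[-0.318, 0.898, 0.304, 0.384], [0.948, 0.301, 0.102, -0.234], [0.0, 0.32, -0.947, 0.383], [0.0, 0.0, 0.0, 1.0]]
posttop 815 (array([ 462. , -203.2]), array([26.8, 25.8]), 19.1)
foot 1860 (array([ 461.7, -203. ]), array([59.6, 60. ]), 18.86)
```

View pics/w1.png

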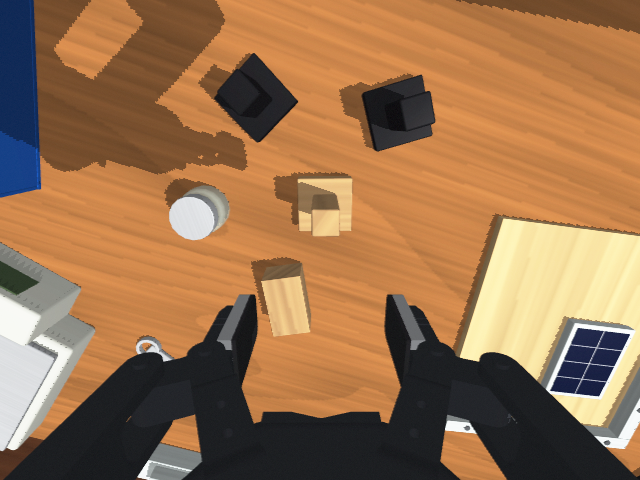

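Wrist view: the pale block is at (205, 325), upright and clear of its neighbours. Fit: (462, -203) mm, yaw 19°. Now descend.

Call:
arm_command:
  plan:
    - [[1,24,3],[0,-0.4,0]]
    - [[1,28,3],[0,0,0]]
    - [[0,28,0],[0,0,0]]
    - [[0,28,0],[0,0,0]]
    - [[0,28,0],[0,0,0]]
    - [[0,28,0],[0,0,0]]
    - [[0,15,0],[0,0,0]]
    - [[0,0,0],[0,0,0]]

```text
time: 4.12
tcp_pos: [0.4585, -0.1952, 0.0592]
tool_rot: [-1.565, 0.004, 0.336]
force: [-1.1, 0.3, 0.2]
grip_width: 0.705
```

Call:
arm_command:
  plan:
    - [[0,0,0],[0,0,0]]
    - [[0,0,0],[0,0,0]]

```text
time: 4.28
tcp_pos: [0.4618, -0.198, 0.0635]
tool_rot: [-1.572, -0.001, 0.337]
force: [-0.4, -0.2, -0.3]
grip_width: 0.705
```

```bash
python3 - <<'E'
from h import *
for i in range(4):
    im,p=cloud("wrist");s=state();print(s["time"],s["tcp_pos"],s["tool_rot"],s["force"])
for nm,z0,z1,r in(("posttop",.087,.097,.035),("foot",.014,.026,.055)):
    m=clean(im,pick(p,(.461,-.205),r,z0,z1),3);q=p[m];print(nm,len(q),rect(q[:,:2]) if len(q) else 0)
cv2.imwrite("pics/w2.png",im)
E
```

```text
4.3333 [ 0.46209382 -0.19828944  0.06386585] [-1.57299233 -0.00163606  0.33755452] [-0.39817169  0.64099689  0.37997969]
4.3833 [ 0.46212789 -0.1984592   0.06394722] [-1.57330839 -0.00181982  0.33757374] [ 1.07553206 -0.78632269  0.30262554]
4.4333 [ 0.46206145 -0.19849083  0.06386617] [-1.57329945 -0.00175251  0.33770455] [0.11961803 0.40416092 0.66470791]
4.4833 [ 0.46190065 -0.19847217  0.06367846] [-1.57302731e+00 -1.57257324e-03  3.37689405e-01] [-0.85595799  0.92526921 -0.3197008 ]
posttop 3733 (array([ 462.2, -206.4]), array([26.8, 26.2]), 19.07)
foot 5955 (array([ 462.5, -206.2]), array([60.4, 60.1]), 18.91)
```

View pics/w2.png

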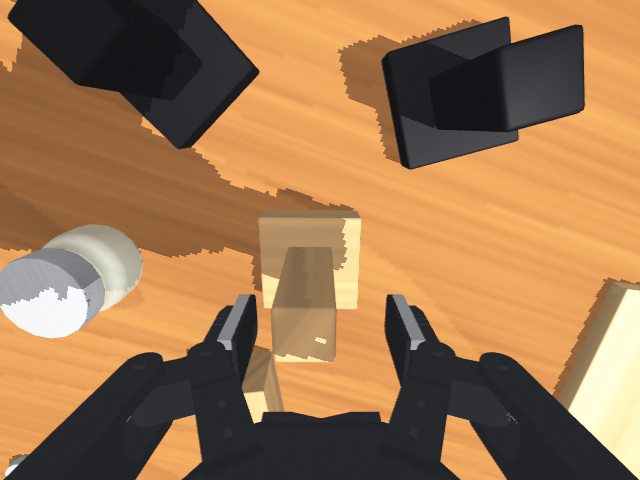

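Wrist view: the post top is at about (350, 305) and the finger midline at column 322, so about 7 mm to correct. That agrees with the depth fit.

Call:
arm_command:
  plan:
    - [[-2.4,0,-7.5],[0,0.3,0]]
    - [[0,9,0],[0,0,0]]
    - [[0,8,0],[0,0,0]]
    - [[0,0,0],[0,0,0]]
    - [[0,0,0],[0,0,0]]
    - [[0,0,0],[0,0,0]]

```text
time: 4.98
tcp_pos: [0.461, -0.2057, 0.0449]
tool_rot: [-1.57, 0.001, 0.333]
force: [1.1, -0.3, -0.2]
grip_width: 0.703
```

```bash
python3 - <<'E'
from h import *
im,p=cloud("wrist");s=state();print(s["time"],s["tcp_pos"],s["tool_rot"],s["force"])
for nm,z0,z1,r in(("posttop",.087,.097,.035),("foot",.014,.026,.055)):
    m=clean(im,pick(p,(.461,-.205),r,z0,z1),3);q=p[m];print(nm,len(q),rect(q[:,:2]) if len(q) else 0)
E
```

```text
5.0333 [ 0.46121156 -0.20582987  0.04514008] [-1.57042330e+00  2.40914372e-04  3.32589813e-01] [-0.09814359 -0.32955407  0.73535279]
posttop 4835 (array([ 462.8, -206.4]), array([27.5, 26.2]), 18.59)
foot 7107 (array([ 462.9, -206.4]), array([60.5, 60.4]), 18.81)
```

Well centred. Grip.

Call:
arm_command:
  plan:
    - [[1,0,0],[0,0,0]]
    - [[0,0,0],[0,0,0]]
    - [[0,0,0],[0,0,0]]
    - [[0,0,0],[0,0,0]]
    - [[0,0,0],[0,0,0]]
    - [[0,0,0],[0,0,0]]
  jaw: 10
  grip_force: 60

```text
time: 5.53
tcp_pos: [0.4626, -0.2058, 0.0457]
tool_rot: [-1.572, -0.001, 0.333]
force: [0.7, -0.2, 2.3]
grip_width: 0.296
```

Call:
arm_command:
  plan:
    - [[0,0,0],[0,0,0]]
    - [[0,0,0],[0,0,0]]
    - [[0,-10,0],[0,0,0]]
    - [[0,-25,0],[0,0,0]]
    - [[0,-25,0],[0,0,0]]
    - [[0,0,0],[0,0,0]]
    - [[0,0,0],[0,0,0]]

```text
time: 6.12
tcp_pos: [0.4628, -0.2061, 0.1067]
tool_rot: [-1.573, -0.001, 0.333]
force: [-0.1, -0.6, -1.0]
grip_width: 0.298
```

```bash
python3 - <<'E'
from h import *
im,p=cloud("wrist");s=state();print(s["time"],s["tcp_pos"],s["tool_rot"],s["force"],s["grip_width"])
for nm,z0,z1,r in(("posttop",.087+.06,.097+.06,.035),("foot",.014+.05,.026+.07,.055)):
    m=clean(im,pick(p,(.461,-.205),r,z0,z1),3);q=p[m];print(nm,len(q),rect(q[:,:2]) if len(q) else 0,np.median(q[:,2]))
E
```

```text
6.1667 [ 0.46197994 -0.20541948  0.1055176 ] [-1.57095596e+00 -2.84687152e-05  3.32636210e-01] [ 1.32636266  1.07223685 -1.55088003] 0.29954439487211904
posttop 4765 (array([ 461.6, -206.1]), array([27. , 26.2]), 18.8) 0.15167559482824072
foot 6574 (array([ 453.1, -209.2]), array([42.1, 60.1]), 19.24) 0.07977491960932746
```

Call:
arm_command:
  plan:
    - [[0,-10,0],[0,3.9,0]]
    - [[0,-10,0],[0,3.9,0]]
    - [[7,0,30],[0,0,0]]
    - [[7,0,34],[0,0,0]]
    - [[7,0,34],[0,0,0]]
    - [[7,0,34],[0,0,0]]
    - [[7,0,34],[0,0,0]]
    - [[7,0,34],[0,0,0]]

```text
time: 6.83
tcp_pos: [0.4628, 0.0005, 0.1239]
tool_rot: [-1.569, 0.003, 0.196]
force: [0.5, 0.0, -0.9]
grip_width: 0.298
```

Call:
arm_command:
  plan:
    - [[4,0,34],[0,0,0]]
    - [[4,0,34],[0,0,0]]
    - [[0,0,34],[0,0,0]]
    - [[0,0,30],[0,0,0]]
    - [[0,0,22],[0,0,0]]
    - [[0,0,0],[0,0,0]]
    - [[0,0,0],[0,0,0]]
    - [[0,0,0],[0,0,0]]

```text
time: 7.5
tcp_pos: [0.4415, 0.151, 0.1244]
tool_rot: [-1.571, 0.002, 0.197]
force: [-0.0, -0.2, -0.7]
grip_width: 0.297
```

```bash
cat >> h.py <<'E'
def look(tag,cam="wrist"):
    im,p=cloud(cam);s=state();print(s["time"],np.round(s["tcp_pos"],4),np.round(s["tool_rot"],4),np.round(s["force"],1));cv2.imwrite(f"pics/{tag}.png",im);np.save(f"{tag}.npy",p);return im,p
E
python3 - <<'E'
from h import *
im,p=look("w3")
for nm,z0,z1,r in(("panel",.0205,.0275,.09),):
    m=clean(im,pick(p,(.548,.184),r,z0,z1),3);q=p[m];print(nm,len(q),rect(q[:,:2]) if len(q) else 0,np.median(q[:,2]))
m=pick(p,(.55,.15),.29,.027,.034);q=p[m]
for a in (10.5,11,11.25,11.5,12):
    g=q[:,:2]@R.from_euler('z',a,degrees=True).as_matrix()[:2,:2]*1000
    hx,ex=np.histogram(g[:,0],np.arange(600,760,2));hy,ey=np.histogram(g[:,1],np.arange(50,250,2))
    print(a,np.sum(hx**2)+np.sum(hy**2),[(int(e),int(h)) for e,h in zip(ex,hx) if h>hx.max()*.3],[(int(e),int(h)) for e,h in zip(ey,hy) if h>hy.max()*.3])
E
```

```text
7.55 [0.4419 0.1506 0.1246] [-1.5711e+00  1.5000e-03  1.9610e-01] [ 0.2 -0.  -1.1]
panel 876 (array([589.8, 182.1]), array([35.2, 66.2]), 12.7) 0.024743282063098157
10.5 2462344 [(642, 19), (646, 22), (648, 23), (650, 26), (652, 33), (654, 33), (656, 35), (658, 31), (660, 29), (662, 22), (664, 20), (666, 21), (686, 63), (688, 36), (690, 28), (692, 23), (694, 29), (696, 24), (698, 26), (700, 23), (702, 23)] [(158, 326), (160, 603), (162, 498), (164, 532), (166, 527), (168, 506), (170, 528), (172, 504), (174, 521), (176, 322)]
11 2463334 [(648, 30), (652, 23), (654, 38), (656, 34), (658, 30), (660, 32), (662, 29), (668, 22), (686, 72), (688, 26), (690, 28), (692, 22), (694, 26), (696, 25), (698, 26), (700, 26)] [(154, 435), (156, 543), (158, 512), (160, 533), (162, 515), (164, 525), (166, 511), (168, 508), (170, 527), (172, 274)]
11.25 2469710 [(648, 22), (650, 24), (652, 24), (654, 33), (656, 32), (658, 36), (660, 30), (662, 25), (664, 25), (666, 22), (684, 22), (686, 71), (688, 24), (690, 28), (692, 27), (696, 25), (698, 25), (700, 26)] [(152, 459), (154, 549), (156, 523), (158, 519), (160, 514), (162, 524), (164, 514), (166, 518), (168, 510), (170, 252)]
11.5 2445660 [(650, 32), (654, 32), (656, 27), (658, 39), (660, 32), (662, 29), (664, 26), (666, 25), (684, 29), (686, 67), (688, 25), (690, 30), (692, 26), (694, 23), (696, 25), (698, 22), (700, 27)] [(150, 456), (152, 554), (154, 518), (156, 528), (158, 505), (160, 524), (162, 509), (164, 521), (166, 501), (168, 226)]
12 2406890 [(646, 19), (648, 17), (650, 20), (652, 25), (654, 23), (656, 33), (658, 34), (660, 35), (662, 29), (664, 26), (666, 23), (668, 24), (670, 18), (672, 20), (684, 51), (686, 51), (688, 25), (690, 26), (692, 30), (694, 23), (696, 27), (698, 24), (700, 22)] [(146, 450), (148, 569), (150, 525), (152, 511), (154, 527), (156, 521), (158, 503), (160, 501), (162, 475), (164, 196)]
```

View pics/w3.png

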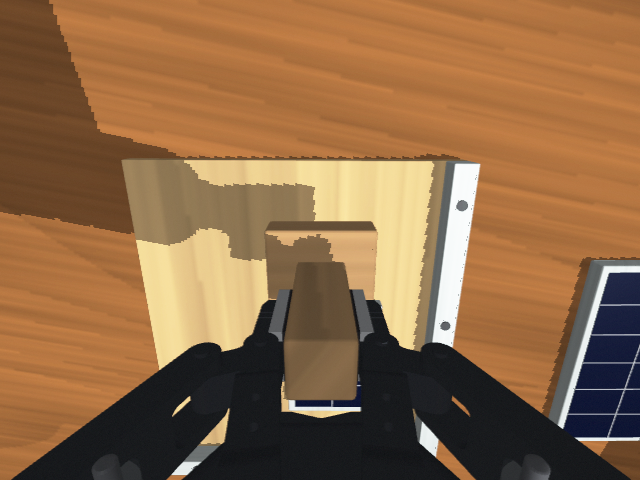

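Wrist view: the block is held straight, with the foot at (260, 320), over the board behind the panel. The y fence is on the right at column 455. Descend behind the panel.

Call:
arm_command:
  plan:
    - [[0,15,6],[0,0,0]]
    - [[0,20,6],[0,0,0]]
    - [[0,15,0],[0,0,0]]
    - [[0,8,0],[0,0,0]]
    - [[0,4,0],[0,0,0]]
    - [[0,0,0],[0,0,0]]
    - [[0,0,0],[0,0,0]]
    - [[0,0,0],[0,0,0]]

```text
time: 8.22
tcp_pos: [0.4407, 0.1629, 0.0641]
tool_rot: [-1.571, -0.002, 0.196]
force: [-0.7, 0.6, -1.0]
grip_width: 0.293
```

Call:
arm_command:
  plan:
    - [[6,3,0],[0,0,0]]
    - [[8,0,0],[0,0,0]]
    - [[8,0,0],[0,0,0]]
    - [[8,0,0],[0,0,0]]
    - [[8,0,0],[0,0,0]]
    - [[8,0,0],[0,0,0]]
    - [[8,0,0],[0,0,0]]
    - [[8,0,0],[0,0,0]]

```text
time: 8.88
tcp_pos: [0.5013, 0.1754, 0.0602]
tool_rot: [-1.571, 0.0, 0.197]
force: [-1.7, -0.4, -0.9]
grip_width: 0.3
```

Call:
arm_command:
  plan:
    - [[4,0,0],[0,0,0]]
    - [[4,0,0],[0,0,0]]
    - [[2,0,0],[0,0,0]]
    - [[0,0,0],[0,0,0]]
    - [[0,0,0],[0,0,0]]
    - [[0,0,0],[0,0,0]]

```text
time: 9.38
tcp_pos: [0.5105, 0.1772, 0.0604]
tool_rot: [-1.571, -0.001, 0.196]
force: [0.5, -0.8, -1.3]
grip_width: 0.3
```

```bash
cat > pan.py <<'E'
from h import *
import sys
Rm=R.from_euler('z',11.2,degrees=True).as_matrix()[:2,:2]
s=state();print(s["time"],"tcp'",np.round(s["tcp_pos"][:2]@Rm*1000,1),np.round(s["tcp_pos"][2],4),np.round(s["tool_rot"],3),np.round(s["force"],1))
for n in("scene","side"):
    im,p=look(n+sys.argv[1],n)
    m=pick(p,(.58,.21),.13,.0205,.0275); g=p[m][:,:2]@Rm*1000; g=g[(g[:,0]<690)&(g[:,1]<160)]
    m2=np.zeros((480,640),np.uint8)
    gp=p[...,:2]@Rm*1000
    mm=clean(im,m&(gp[...,0]<684)&(gp[...,1]<151),3);q=gp[mm];print(n,"panel' ext x",np.percentile(q[:,0],[1,99]),"y",np.percentile(q[:,1],[1,99]),rect(q/1000))
    f=pick(p,(.55,.15),.3,.028,.033);q=gp[f]
    a=q[(q[:,1]<140)&(q[:,1]>-100)&(q[:,0]>670)&(q[:,0]<715)][:,0];b=q[(q[:,0]<670)&(q[:,0]>420)&(q[:,1]>140)&(q[:,1]<185)][:,1];print("fence x",np.percentile(a,[2,98]) if len(a) else 0,"y",np.percentile(b,[2,98]) if len(b) else 0)
E
python3 pan.py 1
```

```text
9.3833 tcp' [535.2  74.7] 0.0604 [-1.571e+00 -1.000e-03  1.960e-01] [ 0.5 -0.8 -1.3]
9.4333 [0.5105 0.1772 0.0604] [-1.5708e+00 -5.0000e-04  1.9650e-01] [ 0.3 -0.1 -1.5]
scene panel' ext x [564.6139022  675.37660577] y [ 35.6086634  114.10328183] (array([618.7,  74.4]), array([ 81.7, 115.3]), 89.61)
fence x [686.46151748 704.13681992] y [156.08722449 173.72707935]
9.4833 [0.5104 0.1772 0.0604] [-1.5708e+00 -3.0000e-04  1.9650e-01] [ 0.1 -0.5 -1. ]
side panel' ext x [564.26443738 671.08394088] y [ 33.25790776 114.2606655 ] (array([617.2,  74.7]), array([ 86.4, 113. ]), 89.4)
fence x [682.17531226 700.49381091] y [152.87373992 174.6404341 ]
```

Panel is square, gap to the x fence about 11 mm in both views. Continue.

Call:
arm_command:
  plan:
    - [[3,0,0],[0,0,0]]
    - [[3,0,0],[0,0,0]]
    - [[2,0,0],[0,0,0]]
    - [[1,0,0],[0,0,0]]
    - [[1,0,0],[0,0,0]]
    - [[0,0,0],[0,0,0]]
    - [[0,0,0],[0,0,0]]

```text
time: 10.07
tcp_pos: [0.5204, 0.1792, 0.0603]
tool_rot: [-1.571, -0.0, 0.197]
force: [-0.6, -0.2, -1.7]
grip_width: 0.296
```

Call:
arm_command:
  plan:
    - [[1,0,0],[0,0,0]]
    - [[1,0,0],[0,0,0]]
    - [[0,0,0],[0,0,0]]

```text
time: 10.32
tcp_pos: [0.5215, 0.1794, 0.0601]
tool_rot: [-1.571, 0.002, 0.197]
force: [-3.2, -0.8, 0.6]
grip_width: 0.291
```

```bash
python3 pan.py 2
```

```text
10.3167 tcp' [546.4  74.7] 0.0601 [-1.571  0.002  0.197] [-3.2 -0.8  0.6]
10.3667 [0.5216 0.1794 0.0602] [-1.5708e+00  1.4000e-03  1.9660e-01] [-3.7 -0.1  1.6]
scene panel' ext x [575.62124241 681.98583757] y [ 35.54598555 113.98065305] (array([626.9,  74.4]), array([113.8,  81.1]), 0.07)
fence x [686.5168858  704.15584229] y [156.19501365 173.75781691]
10.4167 [0.5216 0.1794 0.0602] [-1.5708e+00  1.4000e-03  1.9650e-01] [-2.9 -1.5  0.3]
side panel' ext x [574.21588388 682.96283052] y [ 33.21728147 112.81129967] (array([626.3,  74.6]), array([115.1,  85.3]), 0.01)
fence x [682.01325713 700.88280492] y [153.17459253 173.44342231]
```

Call:
arm_command:
  plan:
    - [[1,0,0],[0,0,0]]
    - [[1,0,0],[0,0,0]]
    - [[0,0,0],[0,0,0]]

```text
time: 10.67
tcp_pos: [0.5218, 0.1796, 0.0598]
tool_rot: [-1.571, 0.005, 0.197]
force: [-6.5, -2.7, 1.8]
grip_width: 0.301
```

The panel is on the x fence: force rises to 7 N with no further travel. Go around to its -y side.

Call:
arm_command:
  plan:
    - [[-6,0,0],[0,0,0]]
    - [[-16,0,0],[0,0,0]]
    - [[-4,0,-20],[0,0,0]]
    - [[0,0,-28],[0,0,0]]
    - [[0,0,-28],[0,0,0]]
    - [[0,0,-14],[0,0,0]]
    - [[0,0,0],[0,0,0]]
    - [[0,0,0],[0,0,0]]

```text
time: 11.33
tcp_pos: [0.5173, 0.0859, 0.0607]
tool_rot: [-1.571, -0.002, 0.194]
force: [-0.2, 0.3, -1.4]
grip_width: 0.299
```

```bash
python3 pan.py 3
```

```text
11.3333 tcp' [524.1 -16.2] 0.0607 [-1.571 -0.002  0.194] [-0.2  0.3 -1.4]
11.3833 [0.5168 0.0866 0.0605] [-1.5708e+00 -1.5000e-03  1.9540e-01] [-0.7  0.5 -2. ]
scene panel' ext x [577.8193875  682.21237411] y [ 35.25617077 114.15344492] (array([629.5,  74.3]), array([108.8,  81.3]), 0.03)
fence x [686.39788947 704.08189472] y [156.12727256 173.71054273]
11.4333 [0.5165 0.0871 0.0605] [-1.5707e+00 -1.0000e-03  1.9640e-01] [ 0.6  0.2 -1.4]
side panel' ext x [574.31223106 683.10052982] y [ 33.30988268 112.74791117] (array([627.7,  74.3]), array([112.5,  84.7]), 0.28)
fence x [682.34595209 700.66990237] y [153.51404624 173.43691288]
```

Call:
arm_command:
  plan:
    - [[20,0,0],[0,0,0]]
    - [[25,0,0],[0,0,0]]
    - [[25,0,0],[0,0,0]]
    - [[22,0,0],[0,0,0]]
    - [[15,0,0],[0,0,0]]
    - [[0,0,0],[0,0,0]]
    - [[0,0,0],[0,0,0]]
    - [[0,0,5],[0,0,0]]

```text
time: 12.1
tcp_pos: [0.619, 0.1126, 0.0598]
tool_rot: [-1.571, 0.002, 0.197]
force: [0.5, -0.5, -1.0]
grip_width: 0.297
```

Call:
arm_command:
  plan:
    - [[0,0,6],[0,0,0]]
    - [[0,0,7],[0,0,0]]
    - [[0,0,7],[0,0,0]]
    - [[0,0,7],[0,0,0]]
    - [[0,0,7],[0,0,0]]
    - [[0,0,6],[0,0,0]]
    - [[0,0,3],[0,0,0]]
    - [[0,0,0],[0,0,0]]

```text
time: 12.77
tcp_pos: [0.6116, 0.1557, 0.0604]
tool_rot: [-1.57, -0.0, 0.197]
force: [0.6, 0.4, -2.0]
grip_width: 0.294
```

```bash
python3 pan.py 4
```

```text
12.7667 tcp' [630.2  33.9] 0.0604 [-1.57  -0.     0.197] [ 0.6  0.4 -2. ]
12.8167 [0.6118 0.1553 0.0604] [-1.5704e+00 -4.0000e-04  1.9710e-01] [-0.1 -0.9 -1. ]
scene panel' ext x [577.83719294 681.95405864] y [ 64.50286562 144.99376298] (array([629.2, 103.4]), array([109. ,  84.5]), 0.12)
fence x [686.5228968  704.07829694] y [156.20926163 173.74249988]
12.8667 [0.612  0.1549 0.0604] [-1.5705e+00 -5.0000e-04  1.9670e-01] [-0.3 -0.7 -1.2]
side panel' ext x [572.88610611 652.26738979] y [ 64.41076855 144.27799226] (array([613.6, 104.6]), array([86.3, 83.4]), 89.27)
fence x [682.42539666 700.91887212] y [152.65870796 174.35782897]
```

~10 mm left in y.

Call:
arm_command:
  plan:
    - [[0,0,3],[0,0,0]]
    - [[0,0,3],[0,0,0]]
    - [[0,0,2],[0,0,0]]
    - [[0,0,1],[0,0,0]]
    - [[0,0,1],[0,0,0]]
    - [[0,0,0],[0,0,0]]
    - [[0,0,0],[0,0,0]]

```text
time: 13.45
tcp_pos: [0.6098, 0.1645, 0.0603]
tool_rot: [-1.571, -0.0, 0.196]
force: [0.3, -0.7, -2.3]
grip_width: 0.298
```

Call:
arm_command:
  plan:
    - [[0,0,1],[0,0,0]]
    - [[0,0,1],[0,0,0]]
    - [[0,0,0],[0,0,0]]

```text
time: 13.7
tcp_pos: [0.6095, 0.1662, 0.0603]
tool_rot: [-1.571, 0.0, 0.196]
force: [-0.4, -1.0, -0.8]
grip_width: 0.296
```

Call:
arm_command:
  plan:
    - [[0,0,1],[0,0,0]]
    - [[0,0,1],[0,0,0]]
    - [[0,0,0],[0,0,0]]

```text
time: 13.95
tcp_pos: [0.6094, 0.1664, 0.0605]
tool_rot: [-1.574, 0.0, 0.197]
force: [0.5, -7.6, 0.7]
grip_width: 0.301
```

Panel is on the y fence too (7.6 N, no travel). Check, then a light confirming push in x.

Call:
arm_command:
  plan:
    - [[0,0,-6],[0,0,0]]
    - [[0,0,-12],[0,0,0]]
    - [[-25,0,0],[0,0,0]]
    - [[-30,0,0],[0,0,0]]
    - [[-30,0,0],[0,0,0]]
    - [[-30,0,0],[0,0,0]]
    - [[0,0,0],[0,0,0]]
    - [[0,0,0],[0,0,0]]

```text
time: 14.62
tcp_pos: [0.4982, 0.1278, 0.0603]
tool_rot: [-1.57, 0.001, 0.196]
force: [-0.3, -0.7, -0.9]
grip_width: 0.299
```

```bash
python3 pan.py 5
```

```text
14.6167 tcp' [513.5  28.6] 0.0603 [-1.57e+00  1.00e-03  1.96e-01] [-0.3 -0.7 -0.9]
14.6667 [0.5002 0.1279 0.0608] [-1.5706e+00 -1.5000e-03  1.9590e-01] [ 1.1 -0.5 -0.7]
scene panel' ext x [577.55656764 682.15117768] y [ 76.67240531 150.22114563] (array([629.3, 112.9]), array([ 76.2, 108.3]), 89.99)
fence x [686.47446157 704.0460216 ] y [156.19820061 173.73594548]
14.7167 [0.5012 0.128  0.0609] [-1.5709 -0.0024  0.196 ] [-0.8  0.5 -1. ]
side panel' ext x [573.0025898  682.74092241] y [ 73.9915364 148.782123 ] (array([627.7, 110.5]), array([ 80.6, 112.6]), 89.59)
fence x [682.73555439 701.03056756] y [153.36869624 174.55309814]
```

Call:
arm_command:
  plan:
    - [[0,0,20],[0,0,0]]
    - [[0,0,28],[0,0,0]]
    - [[0,0,28],[0,0,0]]
    - [[0,0,0],[0,0,0]]
    - [[10,0,0],[0,0,0]]
    - [[10,0,0],[0,0,0]]
    - [[5,0,0],[0,0,0]]
    - [[0,0,0],[0,0,0]]

```text
time: 15.38
tcp_pos: [0.5124, 0.207, 0.0605]
tool_rot: [-1.571, -0.002, 0.195]
force: [0.3, 0.2, -1.1]
grip_width: 0.3
```

Call:
arm_command:
  plan:
    - [[2,0,0],[0,0,0]]
    - [[2,0,0],[0,0,0]]
    - [[1,0,0],[0,0,0]]
    - [[1,0,0],[0,0,0]]
    - [[0,0,0],[0,0,0]]
    - [[0,0,0],[0,0,0]]

```text
time: 15.88
tcp_pos: [0.5153, 0.2087, 0.0603]
tool_rot: [-1.571, 0.0, 0.196]
force: [0.4, 0.8, -0.9]
grip_width: 0.297
```

Call:
arm_command:
  plan:
    - [[1,0,0],[0,0,0]]
    - [[1,0,0],[0,0,0]]
    - [[0.5,0,0],[0,0,0]]
    - [[0,0,0],[0,0,0]]

```text
time: 16.22
tcp_pos: [0.5159, 0.209, 0.0598]
tool_rot: [-1.571, 0.004, 0.197]
force: [-4.7, -1.0, 0.4]
grip_width: 0.295
```

Snug in both. Retreat, lift and look.

Call:
arm_command:
  plan:
    - [[-6,0,0],[0,0,0]]
    - [[-15,0,0],[0,0,0]]
    - [[-15,0,0],[0,0,0]]
    - [[0,-25,0],[0,0,0]]
    - [[0,-30,0],[0,0,0]]
    - [[0,0,-20],[0,-3.9,0]]
    - [[0,0,-34],[0,-3.9,0]]
    - [[0,0,0],[0,0,0]]

```text
time: 16.88
tcp_pos: [0.4979, 0.1461, 0.1165]
tool_rot: [-1.574, -0.004, 0.335]
force: [-0.3, -0.3, -1.3]
grip_width: 0.293
```

```bash
python3 pan.py 6
```

```text
16.8833 tcp' [516.8  46.6] 0.1165 [-1.574 -0.004  0.335] [-0.3 -0.3 -1.3]
16.9333 [0.4968 0.1478 0.116 ] [-1.5722 -0.0028  0.3301] [ 0.2  0.7 -1.4]
scene panel' ext x [578.06124352 682.00164901] y [ 76.68529581 150.34210094] (array([629.5, 112.6]), array([108.8,  76.7]), 0.18)
fence x [686.54310194 704.18882059] y [156.0943209  173.69896578]
16.9833 [0.496  0.149  0.1157] [-1.571  -0.0017  0.3295] [-1.   0.4 -1.5]
side panel' ext x [573.20646317 682.95449526] y [ 74.22128593 149.03064634] (array([628.6, 111.8]), array([ 78.3, 111.6]), 88.74)
fence x [682.32856831 701.1161073 ] y [152.81357863 173.85950551]
```

Call:
arm_command:
  plan:
    - [[-14.7,0,-32.4],[0,0,0]]
    - [[-14.7,0,-32.4],[0,0,0]]
    - [[-14.7,0,-32.4],[0,0,0]]
    - [[-14.7,0,-32.4],[0,0,0]]
    - [[-14.7,0,-32.4],[0,0,0]]
    - [[-14.7,0,-32.4],[0,0,0]]
    - [[-14.7,0,-32.4],[0,0,0]]
    - [[-14.7,0,-32.4],[0,0,0]]

```text
time: 17.65
tcp_pos: [0.4687, -0.1342, 0.1153]
tool_rot: [-1.571, -0.001, 0.333]
force: [0.4, -0.2, -1.6]
grip_width: 0.299
```

Call:
arm_command:
  plan:
    - [[-14.7,0,-32.4],[0,0,0]]
    - [[-14.7,0,-32.4],[0,0,0]]
    - [[0,0,0],[0,0,0]]
    - [[0,0,0],[0,0,0]]
    - [[0,0,0],[0,0,0]]
    - [[0,0,0],[0,0,0]]

```text
time: 18.15
tcp_pos: [0.4621, -0.2027, 0.115]
tool_rot: [-1.57, 0.0, 0.334]
force: [0.8, -0.1, -2.2]
grip_width: 0.295
```

Call:
arm_command:
  plan:
    - [[-0.8,15,-3],[0,0,0]]
    - [[0,20,0],[0,0,0]]
    - [[0,18,0],[0,0,0]]
    - [[0,11,0],[0,0,0]]
    - [[0,0,0],[0,0,0]]
    - [[0,0,0],[0,0,0]]
    - [[0,0,0],[0,0,0]]
    - [[0,0,0],[0,0,0]]

```text
time: 18.82
tcp_pos: [0.4632, -0.2075, 0.0524]
tool_rot: [-1.572, -0.001, 0.334]
force: [0.3, -0.4, -1.0]
grip_width: 0.3
```

Call:
arm_command:
  plan:
    - [[0,2,0],[0,0,0]]
    - [[0,1,0],[0,0,0]]
    - [[0,1,0],[0,0,0]]
    - [[0,0,0],[0,0,0]]
    - [[0,0,0],[0,0,0]]

```text
time: 19.23
tcp_pos: [0.4623, -0.2076, 0.0473]
tool_rot: [-1.571, 0.0, 0.332]
force: [0.1, -0.1, -0.6]
grip_width: 0.294
```

Call:
arm_command:
  plan:
    - [[0,1,1.5],[0,0,0]]
    - [[0,1,0],[0,0,0]]
    - [[0,0,0],[0,0,0]]
    - [[0,0,0],[0,0,0]]

```text
time: 19.57
tcp_pos: [0.4618, -0.206, 0.0456]
tool_rot: [-1.571, 0.0, 0.333]
force: [-2.2, 1.1, 4.3]
grip_width: 0.298
```

Contact with the bench (fz +4). Open and withdraw straight up.

Call:
arm_command:
  plan:
    - [[0,0,0],[0,0,0]]
    - [[0,0,0],[0,0,0]]
    - [[0,0,0],[0,0,0]]
    - [[0,0,0],[0,0,0]]
    - [[0,0,0],[0,0,0]]
  jaw: 60

```text
time: 19.98
tcp_pos: [0.4619, -0.2061, 0.0452]
tool_rot: [-1.571, 0.0, 0.333]
force: [-0.6, 1.0, -0.8]
grip_width: 0.702
```

Call:
arm_command:
  plan:
    - [[0,-8,0],[0,0,0]]
    - [[0,-25,0],[0,0,0]]
    - [[0,-30,0],[0,0,0]]
    - [[0,-30,0],[0,0,0]]
    - [[0,-30,0],[0,0,0]]
    - [[0,-30,0],[0,0,0]]
    - [[0,0,0],[0,0,0]]
    - [[0,0,0],[0,0,0]]

```text
time: 20.65
tcp_pos: [0.463, -0.2069, 0.2009]
tool_rot: [-1.575, -0.003, 0.333]
force: [-0.2, 1.1, -0.2]
grip_width: 0.703
```

```bash
python3 pan.py 7; python3 - <<'E'
from h import *
for n in("scene7","side7"):
    p=np.load(n+".npy");im=None
    for nm,r,z0,z1 in(("posttop",.035,.087,.097),("foot",.05,.014,.026)):
        m=clean(im,pick(p,(.462,-.204),r,z0,z1),3);q=p[m];print(n,nm,len(q),rect(q[:,:2]),np.round(np.median(q[:,2]),4))
E
```

```text
20.65 tcp' [ 414.  -292.9] 0.2009 [-1.575 -0.003  0.333] [-0.2  1.1 -0.2]
20.7 [ 0.462  -0.2062  0.1991] [-1.5722e+00 -9.0000e-04  3.3260e-01] [-0.1 -0.7 -0. ]
scene panel' ext x [577.94636679 681.97097054] y [ 76.54268943 150.32592907] (array([629.6, 112.8]), array([108. ,  76.5]), 0.12)
fence x [686.49803318 704.17504412] y [156.00105753 173.74076394]
20.75 [ 0.4614 -0.2058  0.1979] [-1.5701e+00  5.0000e-04  3.3260e-01] [-1.   0.3 -0.6]
side panel' ext x [634.10074614 683.63448782] y [ 74.34593655 147.54595119] (array([672.4, 102. ]), array([88.1, 43.4]), 57.86)
fence x [682.42227654 700.97266187] y [153.34658006 173.19041652]
scene7 posttop 121 (array([ 461.5, -203.8]), array([28.2, 26.2]), 17.95) 0.0916
scene7 foot 399 (array([ 461.4, -203.2]), array([61.9, 60.5]), 18.45) 0.0201
side7 posttop 235 (array([ 458.9, -206.3]), array([25.7, 28. ]), 19.7) 0.0919
side7 foot 819 (array([ 459.5, -206.9]), array([60.5, 62.1]), 18.78) 0.0199
```

View pics/scene7.png

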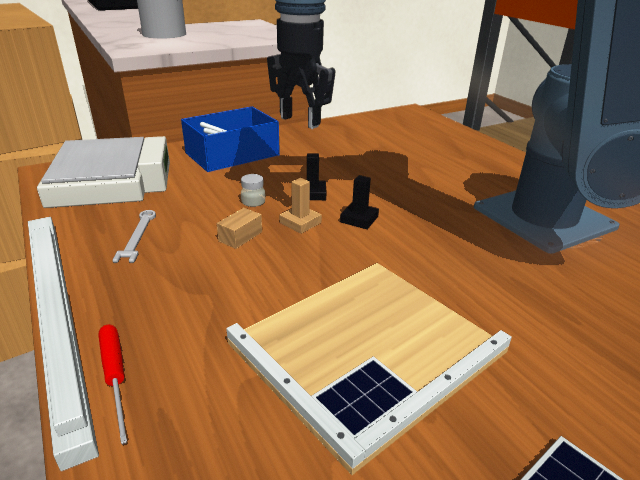

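Final view: the panel is snug in the fence corner at (398, 363), the block is upright in its original place at (205, 300), and the gripper is clear above it.

```bash
python3 -c "
from cell import *
print(close_job())"
```

```text
the job is handed in; nothing more can be done
None
```

The job is done and handed in at about 21 s of the 51 s limit. I gripped the pale push block by its post and pushed the panel onto the x fence, then onto the y fence. A light second push in x made sure it was snug. I then put the block back on its spot, let go and raised the gripper clear.

**Panel:** Each final push ended with the contact force rising (about 5–8 N) and almost no further travel. The last scene picture shows the panel square in the corner. Its measured edges match both fences to about 1 mm.

**Block:** It stands upright within about 1–2 mm and 1° of where it was, by both fixed cameras.

**Disagreements:**
- The scene and side cameras differ by 3–4 mm on where the fences are, which is about their calibration error.
- The last side-view fit of the panel was unusable (only about half the panel's outline came out). For the final position I relied on the scene view and the contact forces.

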